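Load a printer ribbon from its press-to-tip pocket

ROBOT

A 6-joint arm with a two-finger parallel gripper is mounted at the origin on a cart in front of the work surface, level with it; the furniture and walls round the work are solid. World frame = base frame: x ahead of the robot, y to its left, z up, the work surface at z = 0. Lengths are in mm, angles in rad, forces in N, time in s.
With the tool pointing down it reaches from about 275 to 750 mm from the base axis. Payload 10.2 kg.
Tool frame: the origin (TCP) lies midway between the tips of the shut fingers; the grasp point (between the pads) lies 19 mm behind it; z points along the fingers, y is the line along which they close (so a half turn about z gives the same grasp; the last joint's range is limited). The gripper opens to 85 mm and grips with 20 to 120 N. Pads are 22 mm wide; open, the fingers measure 114 mm over their backs; the gripper's body (76 mm by 85 mm) begins 54 mm behind the grasp point. The pads swing forward as they close: fully open they stand 13 mm farther back than shut.
Start: joints at [1.117, 0.313, 1.498, -0, 1.331, -0.223], TCP at [120.11, 511.082, 231.294] pointing down, gripper open.
Joint ranges: [-2.94, 2.94], [-0.97, 2.17], [0.19, 2.56], [-1.23, 4.37], [0.02, 3.11], [-2.88, 2.88]. Speed limits (rad/s): [2.39, 2.39, 3.01, 3.14, 3.14, 3.14].

INTERFACE

Orientations are given as a unit quaternion [w, x, y, z].
In Python, from rig import ctrl, capture, camera_info gives the robot as it stands.
- The arm moves only by the tool apply_moves, never from a script. Its argument "targets" is a list of rows, each a list of 3 entries, a list of its own where there are three numbers: the finger opening in mm, from 0 to 85.4, then the shift along the world's x, y, z in mm, then the turn, a rotation vector about the world's x, y, z in degrees. In form: [[grip, [dx, dy, dz], [rx, ry, rz]], ...]. A call has 1 to 20 rows; each row is the pose to reach, as a shift and turn from the pose commanded when the call began; what a row does not reach only later rows make up. A row lasts 1/10 s, in which the tool goes at most 50 mm and 8.59 degrees, less where a joint would pass 70% of its speed; a pose out of reach is approached as far as the arm can. A call with a gripper value outside its range is refused whole. The fingers move at their own pace and stop on an object; "squeeze" is the grip in N (left out, the last holds). Time passes only in rows, so rows that repeat a pose let the fingers close. It gives the time, the measured TCP pose, the force, the opening and the grip force at its end, in the units of the state.
- ctrl.sense(): the state, without advancing time (a new reading comes with each control period).
- capture(name): name is "scene" or "top"; returns (picture, depth): 480x640x3 uint8, blue, green, red; 480x640 float32, mm along the optical axis (not along the pixel's ray), 0 where there is no reading.
- camera_info(name): a dict with "vfov" (degrees; the focal length in pixels is half the picture's height over the tangent of half this angle, whatever the lens; pixels are square), "cx", "cy" (the principal point, pixels), "extrinsics" (4x4, takes a point from camera to world coordinates). Camera axes: x right, y down, z forward; pixel columns grow to the right and rows downward; lengths in mm; the calibration is good to about 2 mm. A picture is of the moment at which its call begins. camera_info takes no time and is no camera call.
- ctrl.finish_job(): hands the job in; it is judged then, once.
The state is a dict: "time_s": time; "joints": joint angles; "dq": joint speeds; "tau": joint torques, N m; "eef_pos": TCP position; "ee_rot": TCP orientation; "force": force on the tool from outside, world axes, zero at the start; "wrist_torque": the same for the moment, N m; "grip_width": opening from 0.0 (shut) to 1.0 (fully open); "grip_force": force on a finger pad.
Only numpy, scipy, OpenCV 4.12 (cv2) and the standard library are available. Lean on these libraries where they do the work, as an engineer would, in place of code of your own. Each camera call takes 0.05 s, during which the arm holds its last target. There are 200 camera calls.

TASK

Load the black ribbon roll into the label printer's ribbon carrier. It lies sunk in its foam pocket, so first press its near end (the side with the wide thumb recess) down until the roll tips over and its far end stays up on its own, then take it by the raised end and lift it out, and lay it gently, not dropped, into the two empty open bearings of the carrier so that both core ends sit fully down. Leave the blue roll as it lies and do not disturb the things around.

Things in the scene. Friction and masses are not known exactly. Their poses are not given: they have to be found in the camera images.
- tray: Blue plastic tray 185 x 182 mm with a dark grey foam insert, fixed on the bench; origin at the centre of its underside, z up, x away from the robot along the two pockets. Foam top at z = 67 mm, tray rim at 68.5. Pockets 43 mm wide, centred at y = +45 and -45 mm, from x = -77 to 76 mm; for x < -35 each widens to a thumb recess 56 mm wide.
- ridge_left (a point): Ridge in the floor of the left pocket (x = 0, y = +45, z = 35 mm in the tray's frame). Beyond it the floor is level, towards the robot it slopes down at 30 degrees. A roll lies flat with its centre 3.5 mm beyond the ridge; pressed down some 12 mm (no harder) at 50 mm on the robot's side of the ridge it passes its balance point and stays tipped 30 degrees, far end up.
- ridge_right (a point): Ridge in the floor of the right pocket (x = 0, y = -45, z = 35 mm in the tray's frame). Beyond it the floor is level, towards the robot it slopes down at 30 degrees. A roll lies flat with its centre 3.5 mm beyond the ridge; pressed down some 12 mm (no harder) at 50 mm on the robot's side of the ridge it passes its balance point and stays tipped 30 degrees, far end up.
- black_ribbon: Loose roll of black film, 40 mm diameter x 110 mm long, on a brown card core 26 mm diameter x 142 mm that sticks out 16 mm at each end; 0.15 to 0.31 kg. Origin at its centre; its x axis is the roll's axis, pointing to its far end as it lies in the tray. In one of the two pockets, its top 8 mm above the foam. Both ends are alike.
- blue_ribbon: The same roll with blue film, in the other pocket; stays there, flat.
- carrier: Ribbon carrier, fixed: grey base 146 x 132 mm, two dark upright cheeks 5 mm thick, inner faces at y = -60 and +60 mm; origin centre of its underside, z up, y along the roll axes. Each cheek has an open-topped bearing slot 28 mm wide at x = +36 mm, floor at z = 33 mm, flared mouth up to z = 66 mm. A take-up core (29 mm diameter, black film) sits fixed at x = -46, z = 40 mm.
- supply_bearing (a point): Where the centre of the seated roll belongs: midway between the two empty bearings, x = 36 mm, z = 46 mm in the carrier's frame; its y axis is the roll's axis.
- tape_roll_3: Orange tape roll 70 mm across, 26 mm high, a bystander; origin at the centre of its underside.
- marker: White and blue marker 136 mm long, lying, a bystander; origin at its underside.
- glue_stick: Upright glue stick with yellow-green cap, 26 x 86 mm, a bystander; origin at the centre of its underside.
- box_cutter: Yellow-green box cutter 151 mm long, lying, a bystander; origin at its underside.
Things that resemble listed ones, but are neither listed nor needed, are in the scene too. Several things have the shape of the black_ribbon; the one meant has the colours described above.

How it is judged (in metres and radians):
On the way, in this order (a step that is already met when the one before it is completed fails the run):
1. the black roll stands tipped in its pocket, far end up by at least 22 degrees, untouched by the fingers (angle between black_ribbon's own x axis and vertical between 0.9 and 1.187 rad and z of black_ribbon in the frame of tray below 0.062 m and x of black_ribbon in the frame of tray between -0.03 and 0.03 m and contact force between the fingers and black_ribbon below 0.05 N), for 0.2 s.
2. the black roll is lifted clear of the tray (height (world z) of black_ribbon above 0.1 m and contact force between tray and black_ribbon below 0.05 N), for 0.05 s.
At the end, for the whole second after the job is handed in: The black roll rests still in both empty bearings of the carrier: its centre within 4 mm across, 8 mm along and 3 mm in height of the seated place, its axis within 0.06 rad of the bearings' axis; the blue roll lies in its pocket within 6 mm of where it was (x of black_ribbon in the frame of supply_bearing between -0.004 and 0.004 m and y of black_ribbon in the frame of supply_bearing between -0.008 and 0.008 m and z of black_ribbon in the frame of supply_bearing between -0.003 and 0.003 m and angle between the x axis of black_ribbon and the y axis of supply_bearing, either way round below 0.06 rad and linear speed of black_ribbon below 0.01 m/s and distance of blue_ribbon from where it was at the start of the episode below 0.006 m); the robot touches nothing.
It fails at once if the black roll is let go above the carrier, more than 12 mm over its seat (dropped in) (horizontal distance between black_ribbon and supply_bearing below 0.06 m and z of black_ribbon in the frame of supply_bearing above 0.012 m and contact force between the fingers and black_ribbon below 0.02 N).
It fails at once if the black roll is pressed on the carrier with more than 40 N (contact force between black_ribbon and carrier above 40 N).
It fails at once if the blue roll is shifted by more than 15 mm (distance of blue_ribbon from where it was at the start of the episode above 0.015 m).
It fails at once if the tape roll, marker, glue stick or box cutter is shifted by more than 20 mm (distance of any of tape_roll_3, marker, glue_stick, box_cutter from where it was at the start of the episode above 0.02 m).
It also fails if it takes over 48 s, if anything falls off the work surface, if the arm or the gripper's body presses on something with over 40 N, if the wrist force passes 120 N, or if a joint passes its speed limit or range.

## Working session

There is one attempt and no reset: what is moved stays moved. The work goes in short steps, Python scripts to look and compute and a tool call to move; the robot and the scene stay as the last step left them, time stands still between calls to the robot, and variables do not carry over. Pictures are saved under pics/ and viewed, at most 10 in all, crops included, and the job is handed in when it is done.

Besides the shell and the picture viewer there is one more tool, called after "Call:" by a JSON object that holds its "fn" and its "kwargs", one argument or row to a line. apply_moves: Moves the arm, as the interface text tells. Its arguments: {"type":"object","properties":{"targets":{"type":"array","items":{"type":"array"}},"squeeze":{"type":"number"}},"required":["targets"]}

```bash
mkdir -p pics; cat > h.py <<'E'
import numpy as np,cv2
from rig import ctrl,capture,camera_info
def grab(n,tag):
    p,d=capture(n); cv2.imwrite(f'pics/{tag}.png',p); np.save(f'pics/{tag}.npy',d); return p,d
def world(n,d,pts):
    c=camera_info(n); f=240/np.tan(np.radians(c['vfov'])/2); E=np.array(c['extrinsics'])
    o=[]
    for u,v in pts:
        z=d[int(v),int(u)]; o.append((E@[(u-c['cx'])/f*z,(v-c['cy'])/f*z,z,1])[:3])
    return np.array(o)
def cloud(n,d):
    c=camera_info(n); f=240/np.tan(np.radians(c['vfov'])/2); E=np.array(c['extrinsics'])
    v,u=np.mgrid[:480,:640]; P=np.stack([(u-c['cx'])/f*d,(v-c['cy'])/f*d,d],-1)
    return P@E[:3,:3].T+E[:3,3]
E
python3 - <<'E'
from h import *
np.set_printoptions(precision=2,suppress=True)
for n in('top','scene'):
    grab(n,n+'0'); print(n,camera_info(n))
print(ctrl.sense())
E
```

```text
top {'vfov': 52.06488893750441, 'cx': 314.82324103704116, 'cy': 224.91386151904317, 'extrinsics': array([[  -0.02,   -0.99,    0.15,  346.64],
       [  -1.  ,    0.02,   -0.  ,   54.42],
       [  -0.  ,   -0.15,   -0.99, 1236.05],
       [   0.  ,    0.  ,    0.  ,    1.  ]])}
scene {'vfov': 53.444294308572104, 'cx': 321.2680048563624, 'cy': 236.4174682254378, 'extrinsics': array([[   0.72,   -0.48,    0.5 ,  -37.52],
       [  -0.69,   -0.51,    0.51, -492.87],
       [   0.01,   -0.71,   -0.7 ,  833.56],
       [   0.  ,    0.  ,    0.  ,    1.  ]])}
{'time_s': 0.1, 'joints': array([ 1.12,  0.31,  1.5 , -0.  ,  1.33, -0.22]), 'dq': array([ 0., -0., -0.,  0., -0., -0.]), 'tau': array([  0.  , -41.29, -26.01,  -0.  ,   0.  ,  -0.  ]), 'eef_pos': array([120.01, 510.87, 230.8 ]), 'ee_rot': array([-0.  ,  0.12,  0.99, -0.  ]), 'force': array([-0.21, -0.08, -0.13]), 'wrist_torque': array([-0.01,  0.02, -0.03]), 'grip_force': 0.0, 'grip_width': 1.0046530726096423}
```

View pics/top0.png

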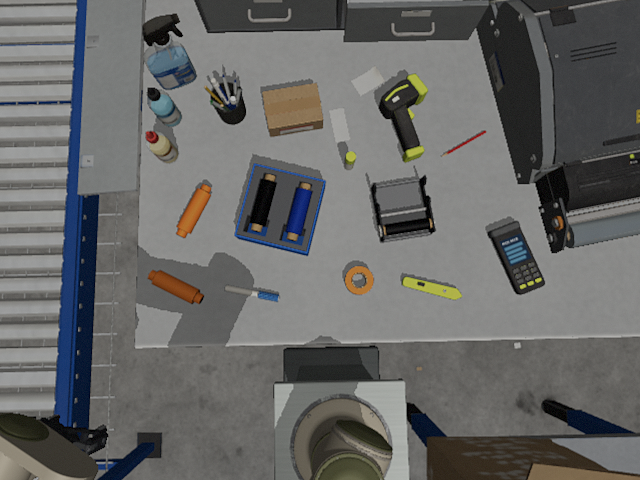

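View pics/scene0.png

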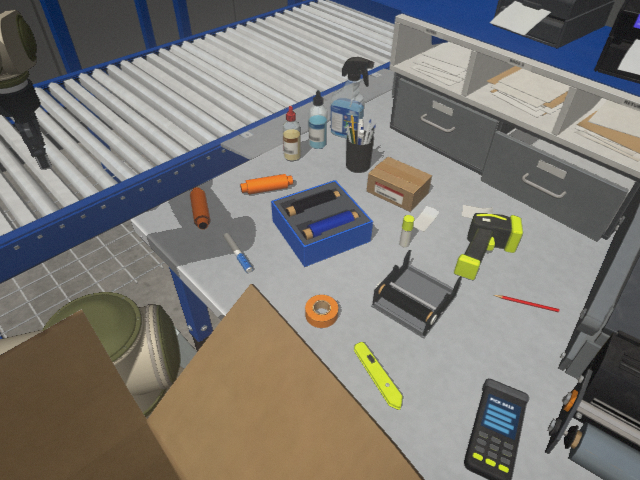

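The top view shows the black roll at (263,202) in the tray's left pocket. Things that could be mistaken for it:
- blue roll (300,212)
- orange roll (194,210)
- brown-orange roll (175,287)
- the carrier's black take-up core (407,228)

By the description I choose (263,202), and I'll check it in a close crop.

```bash
python3 - <<'E'
from h import *
p=cv2.imread('pics/top0.png'); cv2.imwrite('pics/c1.png',cv2.resize(p[145:265,228:444],None,fx=3.7,fy=3.7,interpolation=cv2.INTER_CUBIC))
np.set_printoptions(precision=1,suppress=True)
for n in('top','scene'):
    d=np.load(f'pics/{n}0.npy');W=cloud(n,d);im=cv2.imread(f'pics/{n}0.png')
    X,Y,Z=W[...,0],W[...,1],W[...,2]
    # table check
    print(n,'table z',np.median(Z[(abs(Z)<15)&(X>300)&(X<700)&(abs(Y)<300)]))
    m=(Z>50)&(Z<74)&(X>330)&(X<640)&(Y>20)&(Y<300)
    hsv=cv2.cvtColor(im,cv2.COLOR_BGR2HSV)
    k,l,s,c=cv2.connectedComponentsWithStats(m.astype('uint8'))
    for i in range(1,k):
        if s[i,4]>60:
            q=W[l==i]; r=cv2.minAreaRect(q[:,:2].astype('float32')); print('comp',s[i],q.mean(0),r,np.percentile(q[:,2],[5,50,95]))
E
```

```text
top table z 0.16216237199864736
comp [ 234  179   92   75 4316] [560.6 132.8  67. ] ((570.0753784179688, 136.26852416992188), (182.99862670898438, 184.85670471191406), 74.78400421142578) [59.8 67.4 72.7]
scene table z 0.5171358927694314
comp [ 271  185  102   68 3629] [551.7 120.   66.1] ((569.3790283203125, 132.55609130859375), (189.2239990234375, 185.96487426757812), 75.04612731933594) [54.5 67.2 72.4]
```

View pics/c1.png

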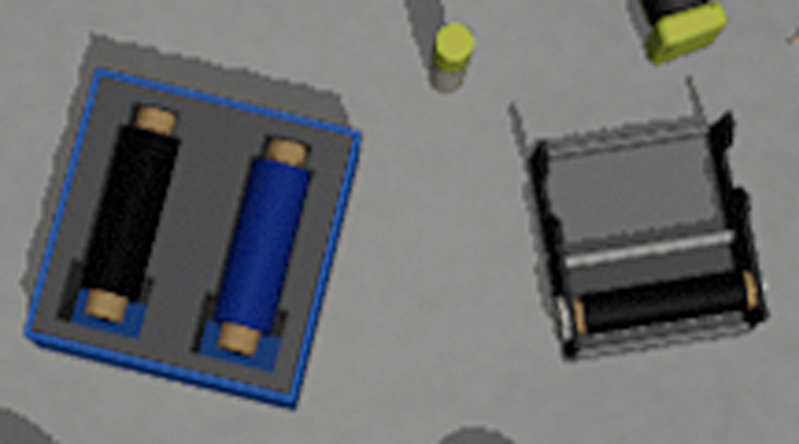

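The crop confirms the choice: black film with brown core ends at crop (130,210). Both thumb recesses are on the robot side, and the empty bearings are at the carrier's far side. Next I fit the poses.

```bash
cat > fit.py <<'E'
from h import *
from scipy.optimize import least_squares
np.set_printoptions(precision=1,suppress=True)
for n in('top','scene'):
    d=np.load(f'pics/{n}0.npy');W=cloud(n,d);im=cv2.imread(f'pics/{n}0.png').astype(int)
    X,Y,Z=W[...,0],W[...,1],W[...,2]
    B,G,R=im[...,0],im[...,1],im[...,2]
    reg=(X>450)&(X<690)&(Y>20)&(Y<250)
    a=np.radians(-15); ex=np.array([np.cos(a),np.sin(a)]);ey=np.array([-ex[1],ex[0]])
    loc=np.stack([(W[...,:2]-[570,134])@ex,(W[...,:2]-[570,134])@ey],-1)
    for nm,s in(('black',1),('blue',-1)):
        m=reg&(abs(loc[...,0])<50)&(abs(loc[...,1]-45*s)<22)&(Z>67.5)&(Z<82)
        q=W[m]
        def cyl(p):  # y offset, yaw, zc with r=20
            e=np.array([np.cos(p[1]),np.sin(p[1])]);nn=np.array([-e[1],e[0]])
            return np.hypot(q[:,:2]@nn-p[0],q[:,2]-p[2])-20
        r=least_squares(cyl,[np.median(q[:,:2]@ey),a,55],loss='soft_l1')
        e=np.array([np.cos(r.x[1]),np.sin(r.x[1])]);nn=np.array([-e[1],e[0]])
        # ends of core (brown)
        br=reg&(R>B+35)&(Z>50)&(abs(W[...,:2]@nn-r.x[0])<12)
        t=W[br][:,:2]@e; 
        print(n,nm,len(q),'off',r.x[0],'yaw',np.degrees(r.x[1]),'zc',r.x[2],'rms',np.sqrt(np.mean(r.fun**2)),'ends',t.min(),t.max(),'ctr',e*(t.min()+t.max())/2+nn*r.x[0])
    # blue rim
    m=reg&(B>R+40)&(Z>65)&(Z<71)&(np.maximum(abs(loc[...,0]),abs(loc[...,1]))>83)
    print('rim',cv2.minAreaRect(W[m][:,:2].astype('float32')),np.median(W[m][:,2]))
    # carrier
    m=(X>490)&(X<690)&(Y>-190)&(Y<-20)&(Z>8)
    k,l,s,c=cv2.connectedComponentsWithStats(m.astype('uint8'))
    for i in range(1,k):
        if s[i,4]>40:
            q=W[l==i];print('car',s[i],q.mean(0),cv2.minAreaRect(q[:,:2].astype('float32')),np.percentile(q[:,2],[2,50,98]))
    brm=m&(R>B+35)
    k,l,s,c=cv2.connectedComponentsWithStats(brm.astype('uint8'))
    for i in range(1,k):
        if s[i,4]>3: print('brown',s[i],W[l==i].mean(0))
E
python3 fit.py
```

```text
top black 505 off 329.9615040393407 yaw -15.733383906527814 zc 55.045910431873516 rms 2.1995398019584806 ends 443.6862565012209 586.0215232042113 ctr [585. 178.]
top blue 522 off 234.52080903546405 yaw -15.052558464625102 zc 54.893660359261695 rms 2.2093352757136255 ends 446.9078455142578 589.605359095626 ctr [561.4  91.9]
rim ((570.1834716796875, 135.69078063964844), (181.53305053710938, 185.4089813232422), 74.79705047607422) 68.20976063094679
car [344 155  12  15 125] [682.  -36.4  60.5] ((683.202880859375, -37.73554229736328), (13.085677146911621, 24.88752555847168), 0.5596112012863159) [ 9.9 69.9 89.4]
car [371 180  44  61 987] [ 546.9 -138.    36.6] ((566.1593017578125, -147.6444091796875), (148.3939208984375, 98.5714111328125), 5.584926128387451) [ 8.3 42.5 62.8]
brown [346 155  10  10  74] [682.4 -38.1  78.5]
brown [383 226   3   9  21] [ 511.8 -117.1   50.9]
scene black 360 off 329.01852294962606 yaw -15.914690582023292 zc 55.3316363383034 rms 2.1401319728304813 ends 443.4322974525843 586.6326313788154 ctr [585.5 175.2]
scene blue 396 off 230.42959766159512 yaw -14.969963936128666 zc 55.14660413129644 rms 1.961082790616255 ends 447.2352060018233 591.207443674189 ctr [561.1  88.5]
rim ((570.2070922851562, 132.144287109375), (186.87570190429688, 187.15396118164062), 74.79196166992188) 68.20586429638922
car [400 216  14  29 258] [681.5 -45.2  52.9] ((682.0126342773438, -43.243408203125), (15.339202880859375, 25.65438461303711), 1.0890897512435913) [10.8 54.6 87.5]
car [ 374  250   70   72 1355] [ 547.5 -140.1   35.3] ((565.50439453125, -145.7143096923828), (150.09576416015625, 92.42208862304688), 1.9164879322052002) [ 8.4 37.6 61.4]
brown [402 216  12  15 126] [681.7 -44.8  74.3]
brown [379 284   6  10  26] [ 507.7 -119.5   49.6]
```

```bash
cat > fitc.py <<'E'
from h import *
from scipy.optimize import least_squares
np.set_printoptions(precision=1,suppress=True)
for n in('top','scene'):
    d=np.load(f'pics/{n}0.npy');W=cloud(n,d);im=cv2.imread(f'pics/{n}0.png').astype(int)
    X,Y,Z=W[...,0],W[...,1],W[...,2]
    B,G,R=im[...,0],im[...,1],im[...,2]
    m=(X>470)&(X<675)&(Y>-240)&(Y<-60)&(Z>3.5)
    k,l,s,c=cv2.connectedComponentsWithStats(m.astype('uint8'))
    i=1+np.argmax(s[1:,4]);q=W[l==i]; r=cv2.minAreaRect(q[:,:2].astype('float32'))
    print(n,s[i],r,'zpct',np.percentile(q[:,2],[1,5,10,25,50,75,95,99]))
    yaw=np.radians(r[2]) if r[2]<45 else np.radians(r[2]-90)
    c0=np.array(r[0]);e=np.array([np.cos(yaw),np.sin(yaw)]);nn=np.array([-e[1],e[0]])
    L=np.stack([(q[:,:2]-c0)@e,(q[:,:2]-c0)@nn,q[:,2]],1)
    # take-up core fit
    g=(L[:,0]<-25)&(L[:,0]>-68)&(abs(L[:,1])<45)&(L[:,2]>40); C=L[g]
    f=lambda p:np.hypot(C[:,0]-p[0]-p[1]*C[:,1],C[:,2]-p[2])-14.5
    t=least_squares(f,[-46,0,40],loss='soft_l1'); print('core x,slope(deg),z',t.x[0],np.degrees(t.x[1]),t.x[2],'rms',np.std(t.fun),g.sum())
    # cheek: points above 50 mm
    for sgn in(1,-1):
        h=(L[:,2]>46)&(L[:,1]*sgn>45); H=L[h]
        print('cheek',sgn,h.sum(),'y pct',np.percentile(H[:,1],[5,25,50,75,95]),'x',np.percentile(H[:,0],[0,25,50,75,100]))
        for x0 in range(-75,80,10):
            b=H[(H[:,0]>=x0)&(H[:,0]<x0+10)]
            if len(b):print('   ',x0,len(b),'zmax',b[:,2].max(),'y',b[:,1].min(),b[:,1].max())
E
python3 fitc.py
python3 - <<'E'
import cv2
p=cv2.imread('pics/scene0.png');cv2.imwrite('pics/c2.png',cv2.resize(p[245:340,365:470],None,fx=6,fy=6,interpolation=cv2.INTER_CUBIC))
E
```

```text
top [ 369  174   67   68 2953] ((568.5897216796875, -164.4308319091797), (154.72012329101562, 137.294677734375), 8.478673934936523) zpct [ 3.6  4.2  4.7  6.4 13.9 47.4 56.3 63.9]
core x,slope(deg),z -47.72628396717337 0.6346814276238332 39.63482996884004 rms 1.831721347282672 420
cheek 1 190 y pct [47.5 56.9 60.8 62.8 65.9] x [-70.8 -49.8 -36.9   2.8  68.9]
    -75 6 zmax 57.60137851126433 y 60.03887916308045 63.56391858136388
    -65 23 zmax 60.143352223723696 y 45.06551711084026 68.00369673109562
    -55 38 zmax 60.8634591238806 y 45.17549048185479 67.79513925540873
    -45 34 zmax 58.65614538242221 y 45.15978943764457 67.27592253247
    -35 12 zmax 59.374346585295825 y 59.225812633489454 67.1108224059019
    -25 8 zmax 59.95092787174417 y 58.69767099760832 63.24612074806206
    -15 11 zmax 58.71580836042676 y 58.614470481264846 63.74275498606165
    -5 13 zmax 69.33514397299564 y 59.223272278948485 63.440407921271245
    5 11 zmax 66.2128081008525 y 58.174329931297066 63.03712985735917
    15 6 zmax 58.871554744358036 y 57.947583268258334 63.535297236112825
    45 7 zmax 59.484556
[... 2922 characters left out ...]
142714805 y -75.55525368343736 -70.89384943274109
    -25 15 zmax 57.60094105228802 y -75.78030664434061 -70.7514363351191
    -15 13 zmax 58.45395300834912 y -75.34856003343037 -70.1652887913528
    -5 21 zmax 67.54916164205179 y -75.01336461266992 -70.45543812404436
    5 11 zmax 67.6690066870832 y -75.0722237320468 -71.41142882471304
    15 1 zmax 50.01709193022623 y -74.22134226853132 -74.22134226853132
    35 1 zmax 48.71577152470502 y -73.11029385295672 -73.11029385295672
    45 25 zmax 63.93265019860303 y -74.46758721310313 -68.98739172717605
    55 17 zmax 68.99411611562971 y -74.19164216265516 -69.17792815500677
    65 3 zmax 66.71558830133893 y -73.60108581628157 -69.63979296121633
```

View pics/c2.png

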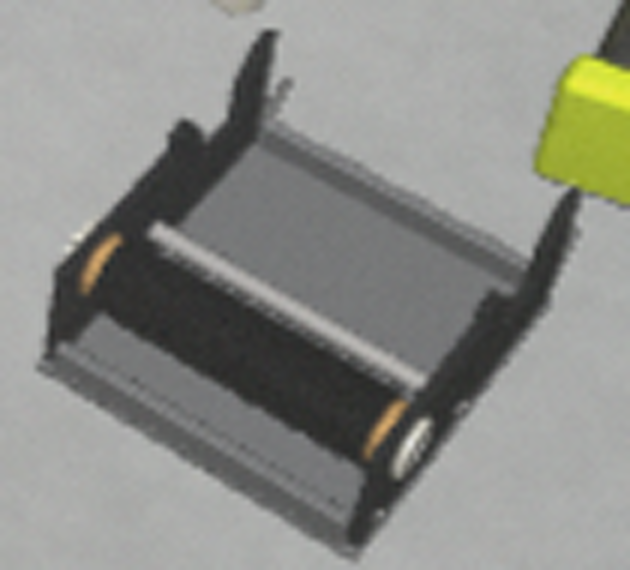

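Tray and carrier poses, averaged over the two cameras (they differ by about 3.5 mm in y):

| Thing | Position x, y (mm) | Yaw (deg) |
|---|---|---|
| Tray | (570.2, 133.9) | -15.1 |
| Black roll | (585.2, 176.6) | about -15.5 |
| Carrier | (566.9, -168.2) | 7.75 |
| Seat | (602.6, -163.3) | 7.75 |

The roll's measured centre matches the one predicted from the tray. I move above the press point (533,190.5) with the fingers shut.

Call:
{"fn": "apply_moves", "kwargs": {
  "targets": [
    [0,[50,-40,0],[0,0,-0.5]],
    [0,[95,-75,0],[0,0,-1]],
    [0,[412,-320,-20],[0,0,-1]],
    [0,[412,-320,-20],[0,0,-1]],
    [0,[412,-320,-20],[0,0,-1]],
    [0,[412,-320,-20],[0,0,-1]],
    [0,[412,-320,-20],[0,0,-1]],
    [0,[412,-320,-60],[0,0,-1]],
    [0,[412,-320,-100],[0,0,-1]],
    [0,[412,-320,-130],[0,0,-1]],
    [0,[412,-320,-130],[0,0,-1]],
    [0,[412,-320,-130],[0,0,-1]],
    [0,[412,-320,-130],[0,0,-1]],
    [0,[412,-320,-130],[0,0,-1]]
  ],
  "squeeze": 60
}}

```text
time_s: 1.5
eef_pos: [531.9, 191.9, 102.4]
ee_rot: [0.0, 0.124, 0.992, 0.0]
force: [0.8, 0.9, 0.2]
grip_width: -0.002
grip_force: 0.0
```

```bash
python3 - <<'E'
from h import *
np.set_printoptions(precision=3,suppress=True)
s=ctrl.sense();print(s['time_s'],s['eef_pos'],s['ee_rot'],s['joints'],s['force'])
p,d=grab('scene','s1'); W=cloud('scene',d)
cv2.imwrite('pics/s1c.png',cv2.resize(p[130:280,230:400],None,fx=4,fy=4,interpolation=cv2.INTER_CUBIC))
q=W[(abs(W[...,0]-533)<25)&(abs(W[...,1]-190)<30)&(W[...,2]>90)&(W[...,2]<135)]
print(len(q),q.mean(0) if len(q) else 0,np.percentile(q,[2,98],axis=0))
E
```

```text
1.5 [531.852 191.909 102.406] [0.    0.124 0.992 0.   ] [ 0.139  0.529  1.535  0.     1.077 -1.184] [0.782 0.891 0.182]
93 [525.513 184.275 120.857] [[519.704 175.429 102.707]
 [535.848 199.114 133.588]]
```

View pics/s1c.png

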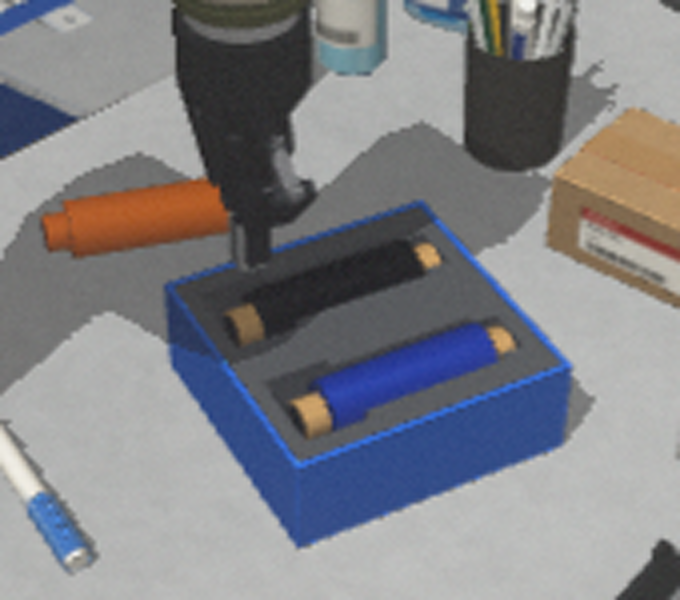

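The picture shows the shut fingers (crop 250,265) over the near end of the black roll, whose near core end is at crop (245,325). Now I press to about 9 mm below the roll's top.

Call:
{"fn": "apply_moves", "kwargs": {
  "targets": [
    [0,[0,-1,-12],[0,0,-0.8]],
    [0,[0,-1,-22],[0,0,-0.8]],
    [0,[0,-1,-26],[0,0,-0.8]],
    [0,[0,-1,-28],[0,0,-0.8]],
    [0,[0,-1,-30],[0,0,-0.8]],
    [0,[0,-1,-31.5],[0,0,-0.8]],
    [0,[0,-1,-33],[0,0,-0.8]],
    [0,[0,-1,-34],[0,0,-0.8]],
    [0,[0,-1,-35],[0,0,-0.8]],
    [0,[0,-1,-35],[0,0,-0.8]]
  ]
}}

```text
time_s: 2.55
eef_pos: [532.1, 190.1, 66.2]
ee_rot: [-0.0, 0.131, 0.991, -0.0]
force: [-0.3, -0.6, -0.4]
grip_width: -0.001
grip_force: 0.0
```

```bash
cat > tilt.py <<'E'
from h import *
import sys
from scipy.optimize import least_squares
np.set_printoptions(precision=1,suppress=True)
a=np.radians(-15.15);R=np.array([[np.cos(a),-np.sin(a)],[np.sin(a),np.cos(a)]])
for n,o in(('top',[570.2,135.7]),('scene',[570.2,132.1])):
    p,d=grab(n,n+sys.argv[1]);W=cloud(n,d);L=np.concatenate([(W[...,:2]-o)@R,W[...,2:]],-1)
    m=(p.max(-1)<45)&(abs(L[...,1]-45)<19)&(L[...,0]<62)&(L[...,0]>-55)&(L[...,2]>68)&(L[...,2]<112);q=L[m]
    def f(x): # axis: centre z at x=0, slope, y0, yaw
        t=np.array([1,x[3],x[1]]);t/=np.linalg.norm(t);v=q-[0,x[2],x[0]]
        return np.linalg.norm(np.cross(v,t),axis=1)-20
    r=least_squares(f,[55,.3,45,0],loss='soft_l1')
    b=(p[...,2].astype(int)>p[...,0]+35)&(abs(L[...,1]-45)<14)&(L[...,2]>40)&(L[...,0]>20)&(L[...,0]<90);e=L[b]
    print(n,len(q),'z0',r.x[0],'tilt',np.degrees(np.arctan(r.x[1])),'y',r.x[2],'yaw',np.degrees(r.x[3]),'rms',np.std(r.fun),'brown far',len(e),e.min(0) if len(e) else 0,e.max(0) if len(e) else 0)
print(ctrl.sense()['eef_pos'],ctrl.sense()['time_s'])
E
python3 tilt.py 2
```

```text
top 0 z0 55.0 tilt 16.69924423399362 y 45.0 yaw 0.0 rms nan brown far 0 0 0
scene 217 z0 58.74334983099393 tilt 27.01629079590816 y 44.1867038995123 yaw 4.8950183197352555 rms 3.4746940344501778 brown far 54 [31.4 31.3 81.7] [ 51.5  51.7 101.5]
[532.1 190.1  66.3] 2.65
  ret = _var(a, axis=axis, dtype=dtype, out=out, ddof=ddof,
  arrmean = um.true_divide(arrmean, div, out=arrmean,
  ret = ret.dtype.type(ret / rcount)
```

The scene depth shows the roll tipped to about 27–30° with no force on the fingers. I withdraw upwards and aside, then measure again.

Call:
{"fn": "apply_moves", "kwargs": {
  "targets": [
    [0,[0,0,20],[0,0,0]],
    [0,[0,0,60],[0,0,0]],
    [60,[-50,0,80],[0,0,0]],
    [60,[-100,40,80],[0,0,0]],
    [60,[-150,60,80],[0,0,0]],
    [60,[-150,60,80],[0,0,0]],
    [60,[-150,60,80],[0,0,0]]
  ]
}}

```text
time_s: 3.35
eef_pos: [380.2, 251.0, 146.7]
ee_rot: [0.0, 0.129, 0.992, 0.0]
force: [0.0, -0.0, -0.4]
grip_width: 0.703
grip_force: 0.0
```

```bash
python3 tilt.py 3; python3 - <<'E'
import cv2
p=cv2.imread('pics/scene3.png');cv2.imwrite('pics/s3c.png',cv2.resize(p[130:280,230:400],None,fx=4,fy=4,interpolation=cv2.INTER_CUBIC))
from h import *
d=np.load('pics/top0.npy');W=cloud('top',d)
a=np.radians(7.75);R=np.array([[np.cos(a),-np.sin(a)],[np.sin(a),np.cos(a)]])
L=(W[...,:2]-[567,-166.4])@R
for x in range(-75,80,6):
    m=(L[...,0]>=x)&(L[...,0]<x+6)&(abs(L[...,1])<45); print(x,np.round(np.percentile(W[m][:,2],[5,50,95]),0),end=' ')
E
```

```text
top 365 z0 58.076922690336076 tilt 27.319002019291514 y 45.21085591922283 yaw -0.22517078678923866 rms 3.331479190156771 brown far 74 [30.7 31.1 69.2] [ 51.4  54.9 100.7]
scene 58 z0 57.977734118762406 tilt 27.881307305479034 y 46.05260046704635 yaw 0.30851272192086115 rms 1.1909163985007336 brown far 60 [30.8 31.9 80.4] [54.  55.2 99. ]
[382.8 250.1 146.6] 3.45
-75 [-4.  8. 20.] -69 [ 5. 15. 20.] -63 [ 3.  8. 50.] -57 [47. 51. 56.] -51 [50. 54. 57.] -45 [51. 53. 57.] -39 [44. 50. 54.] -33 [38. 43. 44.] -27 [2. 6. 9.] -21 [ 2.  6. 10.] -15 [ 2.  6. 27.] -9 [ 4. 25. 30.] -3 [ 3.  8. 24.] 3 [ 1.  6. 10.] 9 [1. 5. 9.] 15 [2. 6. 9.] 21 [3. 6. 9.] 27 [2. 6. 9.] 33 [ 1.  6. 10.] 39 [2. 6. 9.] 45 [ 1.  6. 10.] 51 [2. 5. 9.] 57 [2. 6. 9.] 63 [ 2.  7. 17.] 69 [11. 17. 21.] 75 [-3.  0.  4.]
```

View pics/s3c.png

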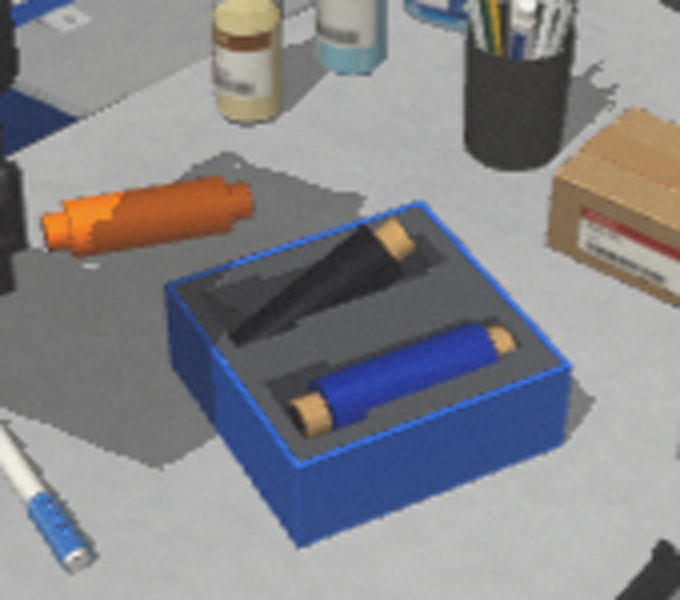

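The roll stands tipped with its far core end up (crop 397,240). Its axis is at z = 58 over the ridge with a tilt of about 29°, as predicted. I take the film near the raised end: TCP (613,169), fingertips just above the foam.

Call:
{"fn": "apply_moves", "kwargs": {
  "targets": [
    [60,[50,-18,0],[0,0,0]],
    [60,[100,-35,0],[0,0,0]],
    [60,[150,-53,0],[0,0,0]],
    [60,[200,-70,0],[0,0,0]],
    [60,[231,-81,0],[0,0,0]],
    [60,[231,-81,0],[0,0,0]],
    [60,[231,-81,-30],[0,0,0]],
    [60,[231,-81,-60],[0,0,0]],
    [60,[231,-81,-74],[0,0,0]],
    [60,[231,-81,-78.5],[0,0,0]],
    [60,[231,-81,-78.5],[0,0,0]],
    [20,[231,-81,-78.5],[0,0,0]],
    [20,[231,-81,-78.5],[0,0,0]],
    [20,[231,-81,-78.5],[0,0,0]],
    [20,[231,-81,-78.5],[0,0,0]],
    [20,[231,-81,-78.5],[0,0,0]]
  ],
  "squeeze": 90
}}

```text
time_s: 5.05
eef_pos: [614.3, 169.1, 69.5]
ee_rot: [0.002, 0.131, 0.991, 0.0]
force: [1.6, 0.3, 6.0]
grip_width: 0.43
grip_force: 89.8
```

Call:
{"fn": "apply_moves", "kwargs": {
  "targets": [
    [20,[0,0,5],[0,0,0]],
    [20,[0,0,12],[0,0,0]],
    [20,[0,0,20],[0,0,0]],
    [20,[0,0,20],[0,0,0]]
  ],
  "squeeze": 110
}}

```text
time_s: 5.45
eef_pos: [613.6, 169.2, 89.2]
ee_rot: [0.001, 0.131, 0.991, 0.0]
force: [1.6, -0.9, -0.2]
grip_width: 0.422
grip_force: 110.3
```

```bash
python3 - <<'E'
from h import *
p,d=grab('scene','s4')
cv2.imwrite('pics/s4c.png',cv2.resize(p[130:280,230:400],None,fx=4,fy=4,interpolation=cv2.INTER_CUBIC))
E
```

```text
(no output)
```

View pics/s4c.png

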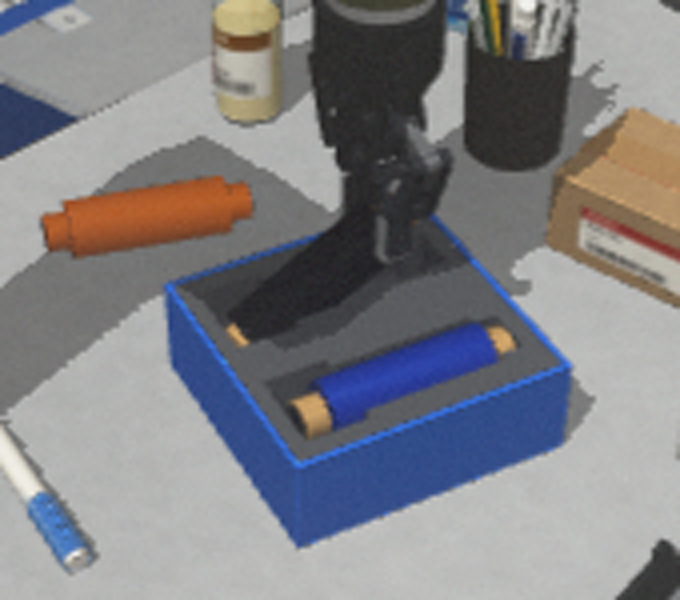

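The roll is held firmly, lifting clear at its 30° tilt, with the near core end at crop (238,333). Since gripping this close to the end would foul a cheek, I'll lift it out, level it, lay it on the free bench between tray and carrier, and regrip it at its centre. First I check the clearances there.

Call:
{"fn": "apply_moves", "kwargs": {
  "targets": [
    [20,[0,0,25],[0,0,0]],
    [20,[0,0,50],[0,0,0]],
    [20,[0,0,80],[0,0,0]],
    [20,[0,0,90],[0,0,0]],
    [20,[0,0,90],[2.1,7.7,0]],
    [20,[0,0,90],[4.2,15.5,0]],
    [20,[0,-20,90],[6.3,23.2,0]],
    [20,[-10,-50,90],[7.8,29,0]],
    [20,[-20,-90,90],[7.8,29,0]],
    [20,[-30,-130,90],[7.8,29,0]],
    [20,[-40,-170,90],[7.8,29,0]],
    [20,[-49,-207,90],[7.8,29,0]],
    [20,[-49,-207,70],[7.8,29,0]],
    [20,[-49,-207,30],[7.8,29,0]],
    [20,[-49,-207,10],[7.8,29,0]],
    [20,[-49,-207,10],[7.8,29,0]],
    [20,[-49,-207,10],[7.8,29,0]]
  ]
}}

```text
time_s: 7.2
eef_pos: [564.2, -37.9, 97.9]
ee_rot: [-0.257, 0.126, 0.958, 0.034]
force: [0.2, -0.0, -0.7]
grip_width: 0.417
grip_force: 110.8
```

```bash
python3 - <<'E'
from h import *
np.set_printoptions(precision=1,suppress=True)
d=np.load('pics/top0.npy');W=cloud('top',d)
for nm,c in(('tape',(359,280)),('glue',(350,160)),('pen',(252,292))):
    w=W[c[1]-30:c[1]+30,c[0]-28:c[0]+28].reshape(-1,3);w=w[(w[:,2]>8)&(w[:,2]<95)]
    print(nm,w.min(0),w.max(0))
print(ctrl.sense()['eef_pos'],ctrl.sense()['ee_rot'],ctrl.sense()['force'])
p,d=grab('scene','s5')
cv2.imwrite('pics/s5c.png',cv2.resize(p[160:350,260:480],None,fx=3.5,fy=3.5,interpolation=cv2.INTER_CUBIC))
grab('top','t5')
E
```

```text
tape [360.6 -86.3   8.4] [426.8 -17.2  31.9]
glue [ 612.3 -109.4    8.3] [703.   32.2  89.9]
pen [345.9 143.6   8.6] [387.8 276.9  24.1]
[564.2 -37.9  97.9] [-0.3  0.1  1.   0. ] [ 0.2 -0.  -0.7]
```

View pics/s5c.png

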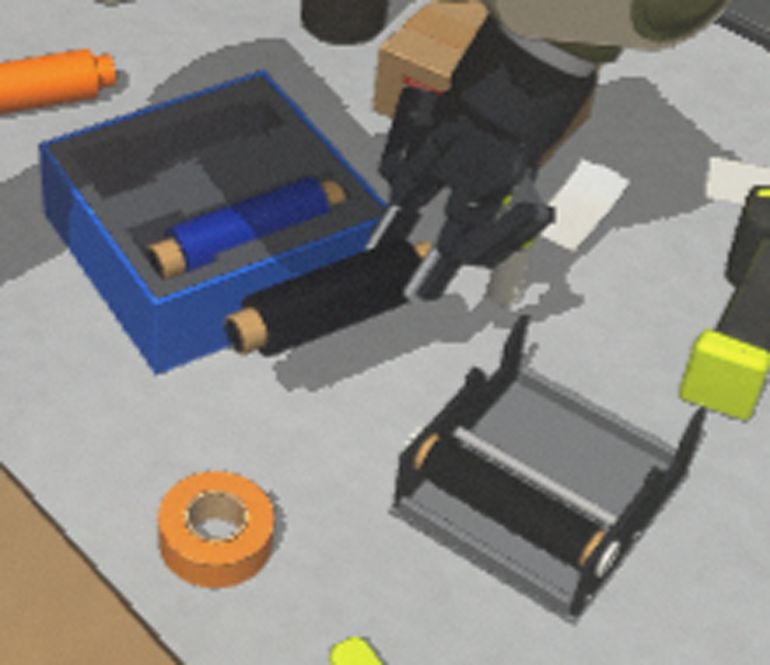

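The roll hangs level and clear, film from crop (265,340) to (410,260), the carrier's two empty bearings visible. I measure its axis before laying it down.

```bash
cat > roll.py <<'E'
from h import *
from scipy.optimize import least_squares
np.set_printoptions(precision=1,suppress=True)
def roll(n,tag,c,yaw,zr,smin=-50,smax=50):
    p=cv2.imread(f'pics/{tag}.png').astype(int);W=cloud(n,np.load(f'pics/{tag}.npy'))
    c=np.array(c,float);a=np.radians(yaw);e=np.array([np.cos(a),np.sin(a)]);nn=np.array([-e[1],e[0]])
    S=(W[...,:2]-c[:2])@e;T=(W[...,:2]-c[:2])@nn
    m=(p.max(-1)<60)&(S>smin)&(S<smax)&(abs(T)<22)&(W[...,2]>zr[0])&(W[...,2]<zr[1])
    q=np.stack([S[m],T[m],W[m][:,2]],1)
    def f(x):
        t=np.array([1,x[1],x[3]]);t/=np.linalg.norm(t)
        return np.linalg.norm(np.cross(q-[0,x[0],x[2]],t),axis=1)-20
    r=least_squares(f,[0,0,c[2],0],loss='soft_l1').x
    b=(p[...,2]>p[...,0]+30)&(p[...,2]<p[...,0]+120)&(abs(T-r[0])<13)&(abs(S)<85)&(abs(W[...,2]-c[2])<22)
    s=S[b]
    print(n,len(q),'off',r[0],'z',r[2],'yaw',yaw+np.degrees(np.arctan(r[1])),'pitch',np.degrees(np.arctan(r[3])),'brown s',(s.min(),s.max(),len(s)) if len(s) else 0,'pt',c[:2]+nn*r[0])
if __name__=='__main__':
    import sys
E
python3 - <<'E'
from roll import *
roll('scene','s5',(522,-28.5,105),-15.1,(75,130),-50,20)
roll('top','t5',(522,-25,105),-15.1,(75,130),-50,20)
E
```

```text
scene 533 off 1.1891388300055366 z 103.6820360108934 yaw -14.73747973957787 pitch -0.790432873305333 brown s (np.float64(-73.69077597759114), np.float64(67.47068576867947), 92) pt [522.3 -27.4]
top 0 off 0.0 z 105.0 yaw -15.1 pitch 0.0 brown s 0 pt [522. -25.]
```

Nearly level (-0.8°) with its centre at z ≈ 104, so it goes down 84 mm onto the bench, gently.

Call:
{"fn": "apply_moves", "kwargs": {
  "targets": [
    [20,[0,0,-30],[0,0,0]],
    [20,[0,0,-60],[0,0,0]],
    [20,[0,0,-74],[0,0,0]],
    [20,[0,0,-79],[0,0,0]],
    [20,[0,0,-81],[0,0,0]],
    [20,[0,0,-82.5],[0,0,0]],
    [20,[0,0,-83.5],[0,0,0]],
    [20,[0,0,-83.5],[0,0,0]]
  ]
}}

```text
time_s: 8.1
eef_pos: [564.5, -38.0, 15.0]
ee_rot: [-0.256, 0.126, 0.958, 0.034]
force: [1.0, -1.7, -0.1]
grip_width: 0.418
grip_force: 110.8
```

Call:
{"fn": "apply_moves", "kwargs": {
  "targets": [
    [20,[0,0,-0.7],[0,0,0]],
    [20,[0,0,-1.5],[0,0,0]],
    [20,[0,0,-1.5],[0,0,0]]
  ],
  "squeeze": 40
}}

```text
time_s: 8.4
eef_pos: [564.6, -38.0, 14.8]
ee_rot: [-0.256, 0.126, 0.958, 0.034]
force: [-1.0, 0.8, 10.2]
grip_width: 0.425
grip_force: 111.5
```

Call:
{"fn": "apply_moves", "kwargs": {
  "targets": [
    [44,[0,0,0.5],[0,0,0]],
    [46,[0,0,1],[0,0,0]],
    [50,[0,0,1],[0,0,0]],
    [53,[0,0,1],[0,0,0]],
    [53,[0,0,1],[0,0,0]]
  ]
}}

```text
time_s: 8.9
eef_pos: [564.0, -37.9, 13.7]
ee_rot: [-0.257, 0.126, 0.958, 0.034]
force: [-0.4, -0.3, -0.3]
grip_width: 0.622
grip_force: 0.0
```

```bash
python3 - <<'E'
from roll import *
print(ctrl.sense()['eef_pos'],ctrl.sense()['grip_width'])
grab('scene','s6');grab('top','t6')
roll('scene','s6',(522,-28.5,20),-15.1,(18,46),-50,20)
roll('top','t6',(522,-25,20),-15.1,(18,46),-50,10)
E
```

```text
[564.  -37.9  13.7] 0.622499318953478
scene 461 off 0.6782292757874934 z 20.07530512039275 yaw -14.710027351805806 pitch 0.28503287529195903 brown s (np.float64(-72.06570179842028), np.float64(69.80200061383249), 114) pt [522.2 -27.8]
top 0 off 0.0 z 20.0 yaw -15.1 pitch 0.0 brown s 0 pt [522. -25.]
```

The roll stayed put. I slide the open fingers along it to its centre while turning the tool upright, then close.

Call:
{"fn": "apply_moves", "kwargs": {
  "targets": [
    [53,[-5,1.3,2],[-2,-7.4,0]],
    [53,[-15,4,1],[-4.1,-15.2,0]],
    [53,[-25,6.6,0],[-6.2,-23,0]],
    [53,[-35,9.3,-1],[-7.8,-29,0]],
    [53,[-43,11.4,-3],[-7.8,-29,0]],
    [53,[-43,11.4,-3],[-7.8,-29,0]],
    [53,[-43,11.4,-3],[-7.8,-29,0]],
    [20,[-43,11.4,-3],[-7.8,-29,0]],
    [20,[-43,11.4,-3],[-7.8,-29,0]],
    [20,[-43,11.4,-3],[-7.8,-29,0]],
    [20,[-43,11.4,-3],[-7.8,-29,0]]
  ],
  "squeeze": 70
}}

```text
time_s: 10.1
eef_pos: [522.3, -27.0, 11.1]
ee_rot: [0.001, 0.131, 0.991, -0.0]
force: [2.3, -1.4, 3.6]
grip_width: 0.44
grip_force: 69.9
```

Call:
{"fn": "apply_moves", "kwargs": {
  "targets": [
    [20,[0,0,15],[0,0,0]],
    [20,[0,0,50],[0,0,0]],
    [20,[0,0,90],[0,0,0]],
    [20,[0,0,109],[0,0,-7]],
    [20,[10,-15,109],[0,0,-15]],
    [20,[20,-30,109],[0,0,-23]],
    [20,[30,-50,109],[0,0,-31]],
    [20,[40,-70,109],[0,0,-39]],
    [20,[50,-90,109],[0,0,-47]],
    [20,[60,-105,109],[0,0,-55]],
    [20,[70,-120,109],[0,0,-62]],
    [20,[81.5,-137.4,109],[0,0,-67.2]],
    [20,[81.5,-137.4,109],[0,0,-67.2]],
    [20,[81.5,-137.4,109],[0,0,-67.2]],
    [20,[81.5,-137.4,109],[0,0,-67.2]]
  ]
}}

```text
time_s: 11.6
eef_pos: [602.2, -163.2, 119.3]
ee_rot: [-0.001, 0.657, 0.754, -0.0]
force: [0.5, 0.0, -2.0]
grip_width: 0.44
grip_force: 70.7
```

```bash
python3 - <<'E'
from roll import *
s=ctrl.sense();print(s['eef_pos'],s['ee_rot'],s['joints'],s['force'])
p,d=grab('scene','s7');grab('top','t7')
for lo,hi in((-50,-12),(12,50),(-50,50)):
    roll('scene','s7',(602.6,-165,129),-82.3,(112,155),lo,hi)
    roll('top','t7',(602.6,-161.4,129),-82.3,(112,155),lo,hi)
cv2.imwrite('pics/s7c.png',cv2.resize(p[160:350,330:530],None,fx=3.2,fy=3.2,interpolation=cv2.INTER_CUBIC))
E
```

```text
[ 602.2 -163.2  119.3] [-0.   0.7  0.8 -0. ] [-0.5  0.6  1.3  0.   1.2 -0.6] [ 0.5  0.  -2. ]
scene 188 off 0.11034632546375636 z 130.66259334824767 yaw -82.40533337255238 pitch 3.0978099404463735 brown s (np.float64(-73.11643047775237), np.float64(70.06289614242968), 172) pt [ 602.7 -165. ]
top 0 off 0.0 z 129.0 yaw -82.3 pitch 0.0 brown s (np.float64(-71.91319316393334), np.float64(-58.52343921559614), 27) pt [ 602.6 -161.4]
scene 360 off 0.23451310419809787 z 128.47406605079536 yaw -82.10337775088912 pitch -0.06963677203910296 brown s (np.float64(-73.11643047775237), np.float64(70.06289614242968), 171) pt [ 602.8 -165. ]
top 0 off 0.0 z 129.0 yaw -82.3 pitch 0.0 brown s (np.float64(-71.91319316393334), np.float64(-58.52343921559614), 27) pt [ 602.6 -161.4]
scene 616 off 0.38166783102071244 z 128.55432203875472 yaw -82.16039610608429 pitch -0.04776641968714102 brown s (np.float64(-73.11643047775237), np.float64(70.06289614242968), 168) pt [ 603.  -164.9]
top 0 off 0.0 z 129.0 yaw -82.3 pitch 0.0 brown s (np.float64(-71.91319316393334), np.float64(-58.52343921559614), 27) pt [ 602.6 -161.4]
```

View pics/s7c.png

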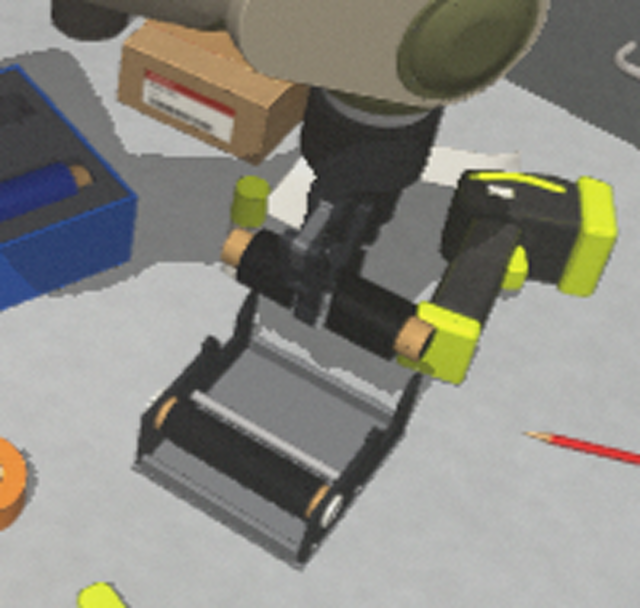

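The roll is level above the carrier, core ends at crop (238,247) and (413,337), both cheeks below. It needs about -1.2 mm in y and 82.5 mm down. I lower it into the mouths first.

Call:
{"fn": "apply_moves", "kwargs": {
  "targets": [
    [20,[0,-1.2,-25],[0,0,0]],
    [20,[0,-1.2,-45],[0,0,0]],
    [20,[0,-1.2,-58],[0,0,0]],
    [20,[0,-1.2,-64],[0,0,0]],
    [20,[0,-1.2,-68],[0,0,0]],
    [20,[0,-1.2,-71],[0,0,0]],
    [20,[0,-1.2,-73],[0,0,0]],
    [20,[0,-1.2,-73],[0,0,0]]
  ]
}}

```text
time_s: 12.5
eef_pos: [602.7, -165.2, 47.0]
ee_rot: [0.0, 0.658, 0.753, 0.0]
force: [-0.2, -0.8, -0.6]
grip_width: 0.439
grip_force: 70.7
```

Call:
{"fn": "apply_moves", "kwargs": {
  "targets": [
    [20,[0,0,-2],[0,0,0]],
    [20,[0,0,-4],[0,0,0]],
    [20,[0,0,-6],[0,0,0]],
    [20,[0,0,-7.5],[0,0,0]],
    [20,[0,0,-8.5],[0,0,0]],
    [20,[0,0,-8.5],[0,0,0]]
  ]
}}

```text
time_s: 13.1
eef_pos: [602.5, -165.1, 38.1]
ee_rot: [-0.0, 0.658, 0.753, -0.0]
force: [-0.8, 0.5, -2.3]
grip_width: 0.442
grip_force: 70.7
```

Call:
{"fn": "apply_moves", "kwargs": {
  "targets": [
    [20,[0,0,-0.6],[0,0,0]],
    [20,[0,0,-1.2],[0,0,0]],
    [20,[0,0,-1.8],[0,0,0]],
    [20,[0,0,-1.8],[0,0,0]]
  ]
}}

```text
time_s: 13.5
eef_pos: [602.7, -165.2, 37.0]
ee_rot: [0.0, 0.657, 0.753, 0.0]
force: [-2.0, 0.5, 3.2]
grip_width: 0.44
grip_force: 71.1
```

Contact at TCP z = 37.0 means the roll's centre is at about 46.2, so it is seated. I open a little, rise and look.

Call:
{"fn": "apply_moves", "kwargs": {
  "targets": [
    [42,[0,0,0],[0,0,0]],
    [46,[0,0,0],[0,0,0]],
    [52,[0,0,0],[0,0,0]],
    [52,[0,0,0],[0,0,0]],
    [52,[0,0,0],[0,0,0]],
    [52,[0,0,10],[0,0,0]],
    [52,[0,0,25],[0,0,0]],
    [52,[0,0,60],[0,0,0]],
    [52,[0,0,110],[0,0,0]],
    [52,[-50,30,150],[0,0,0]],
    [52,[-100,60,160],[0,0,0]],
    [52,[-150,90,160],[0,0,0]],
    [52,[-180,120,160],[0,0,0]],
    [52,[-180,120,160],[0,0,0]],
    [52,[-180,120,160],[0,0,0]]
  ]
}}

```text
time_s: 15.0
eef_pos: [420.8, -43.4, 198.3]
ee_rot: [0.001, 0.657, 0.754, 0.0]
force: [0.6, -1.2, 0.2]
grip_width: 0.604
grip_force: 0.0
```

```bash
python3 - <<'E'
from roll import *
s=ctrl.sense();print(s['eef_pos'],s['time_s'],s['force'])
p,d=grab('scene','s8');grab('top','t8')
roll('scene','s8',(602.3,-165.2,46),-82.3,(44,70))
roll('top','t8',(602.9,-161.3,46),-82.3,(44,70))
cv2.imwrite('pics/s8c.png',cv2.resize(p[160:350,330:530],None,fx=3.2,fy=3.2,interpolation=cv2.INTER_CUBIC))
E
```

```text
[420.8 -43.4 198.3] 15.0 [ 0.6 -1.2  0.2]
scene 739 off 0.5192310006805771 z 46.129197434222625 yaw -81.86584243594147 pitch 0.06961705928453062 brown s (np.float64(-71.51326113985475), np.float64(71.31903015941894), 134) pt [ 602.8 -165.1]
top 626 off 0.3157291797649816 z 45.37553815525235 yaw -82.06569015676716 pitch -0.15867623623036706 brown s (np.float64(-70.37234265086703), np.float64(71.81055621618191), 119) pt [ 603.2 -161.3]
```

View pics/s8c.png

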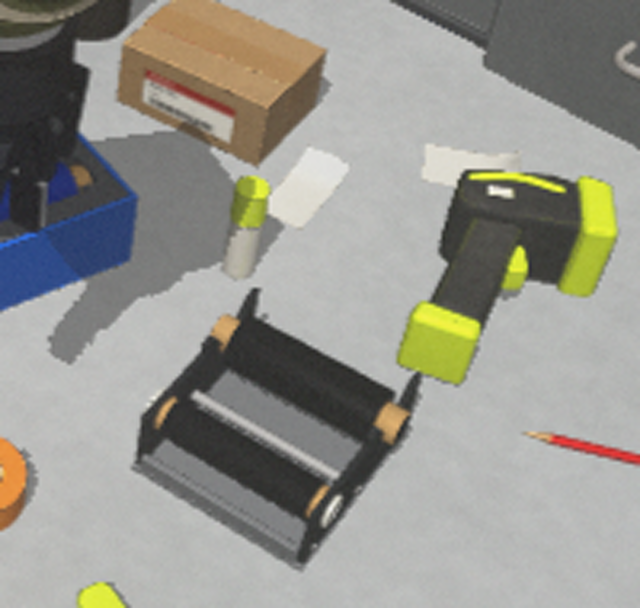

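The roll sits in both bearings, core ends at crop (225,330) and (392,418). Its measured height is about 46 mm, it is level, and it is within 1 mm of the seat both ways. I hand the job in.

```bash
python3 -c "
from rig import ctrl
print(ctrl.finish_job())"
```

```text
the job is handed in; nothing more can be done
None
```

The black ribbon roll is seated in both carrier bearings (by camera: level, height about 46 mm, within 1 mm of the seat) and the job is handed in at about 15 s; no verdict was returned.

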